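# Pin the drawbar coupling

## Task

The tow eye is lined up in the jaw of the drawbar coupling on the bench. Take the long collared pin from the black rack by its grip, lower it straight down through the jaw and the eye until its collar rests flat on the jaw's top plate, keeping hold of it until it is nearly down rather than dropping it in, and let go. Leave the other two pins standing in the rack.

Things in the scene. Friction and masses are not known exactly. Their poses are not given: they have to be found in the camera images.
- long_pin_grip (a point): Long steel pin, upright in a black rack, tallest of 3. From its foot up: shaft 22 mm thick, 95 long; collar 56 across, 8 thick; dark round grip 26 thick, 54 tall, to be pinched from above at any yaw. Point: on the axis, half-way up the grip, 35 mm above the collar's underside, 130 above the foot. z up the pin. 0.55 kg. Raise it 30 mm to clear the rack (fixed, 35 high; holes 26 wide, 25 deep, 110 apart).
- short_pin_grip (a point): Centre of the grip of the short collared pin, a bystander in the same rack: the same grip and collar, but its shaft is only 55 mm long, so it stands 40 mm lower. This point is 90 mm above its foot. z up.
- plain_pin_center (a point): Middle of the plain pin, a bystander in the same rack: a straight steel rod without collar or grip, 20 mm thick and 110 mm tall; this point is 55 mm above its foot. z up.
- jaw_hole (a point): Centre of the hole in the coupling's top plate, at its upper face, 110 mm above the table. The coupling: a fixed grey jaw of two level plates 100 x 100 x 14 mm, a dark ring (tow eye, on a round drawbar) between. Upright holes in line: plates 40 mm wide, eye 44; lower plate's underside 40 above the bare table. z up; x along the drawbar, away from the jaw's back. Nothing on it is higher than the top plate.
Not all that is in view belongs to the job. Leave any yellow look-alike of the part that bears long_pin_grip alone.

How it is judged:
On the way:
1. the long pin is lowered through the hole in the gripper until its collar is less than 25 mm above the top plate (horizontal distance between long_pin_grip and jaw_hole below 0.02 m and z of long_pin_grip in the frame of jaw_hole below 0.06 m and contact force between long_pin and the fingers above 0.5 N), for 0.1 s.
At the end, for the whole second after the job is handed in: The long pin is at rest, released and upright within 0.12 rad, down through the jaw and eye with its collar on the top plate: its grip point is 29 to 41 mm above the hole point and within 16 mm of it sideways. The short pin and the plain pin are within 30 mm of where they stood (horizontal distance between long_pin_grip and jaw_hole below 0.016 m and z of long_pin_grip in the frame of jaw_hole between 0.029 and 0.041 m and angle between long_pin_grip's own z axis and vertical below 0.12 rad and linear speed of long_pin below 0.03 m/s and distance of each of short_pin_grip, plain_pin_center from where it was at the start of the episode below 0.03 m); the robot touches nothing.
It fails at once if one of the other two pins is moved more than 30 mm (distance of any of short_pin_grip, plain_pin_center from where it was at the start of the episode above 0.03 m).
It also fails if it takes over 40 s, if anything falls off the work surface, if the arm or the gripper's body presses on something with over 40 N, if the wrist force passes 120 N, or if a joint passes its speed limit or range.

## Robot

A 6-joint arm with a two-finger parallel gripper is mounted at the origin on the work surface. World frame = base frame: x ahead of the robot, y to its left, z up, the work surface at z = 0. Lengths are in m, angles in rad, forces in N, time in s.
With the tool pointing down it reaches from about 0.25 to 0.725 m from the base axis. Payload 9.7 kg.
Tool frame: the origin (TCP) lies on the centre line of the jaws, within the pads' length; the fingertips stand 17 mm ahead of it and the grasp point (between the pads) lies 2 mm behind it (tcp_to_tips is the distance from the TCP to the fingertips, in m); z points along the fingers, x is the direction in which the jaws open and shut, and the axes are right-handed (so a half turn about z gives the same grasp; the last joint's range is limited). The gripper opens to 85 mm and grips with 20 to 120 N. Pads are 22 mm wide; open, the fingers measure 114 mm over their backs; the gripper's body (76 mm by 85 mm) begins 54 mm behind the grasp point. The pads swing forward as they close: fully open they stand 13 mm farther back than shut.
Start: joints at [1.287, 0.087, 0.176, 1.66, 0, 1.571], TCP at [0.154, 0.528, 0.248] pointing down, gripper open.
Joint ranges: [-3.13, 3.13], [-0.85, 1.81], [-1.15, 1.24], [-2.2, 2.28], [-1.44, 1.52], [-3.14, 3.14]. Speed limits (rad/s): [2.22, 2.22, 2.57, 3.14, 3.14, 3.14].

## Interface

Orientations are given as a rotation vector (axis times angle).
In Python, from rig import * gives the robot as it stands. The module is installed in compiled form; this text tells all that it offers. Calls block until the motion is done:
- movep(position, orientation): joint-space move of the TCP to a pose.
- servo_line(position, rotation=None, v=0.15, force_limit=None): straight line of the TCP; rotation=None keeps the orientation; v is the mean speed in m/s. With force_limit (N) it stops when the force on the tool has changed by that much, and returns True; else False.
- set_joints(angles): joint-space move.
- gripper_to(opening, strength=None): opening from 0.0 (shut) to 1.0 (fully open); strength is the grip in N (None keeps the last); returns when the fingers have stopped.
- dwell(seconds).
- ik(position, orientation): joint angles nearest the present ones, or None.
- observe(): the state.
- grab_frame(name): name is "side" or "top" or "wrist"; returns the picture (420x560x3 uint8, red, green, blue); there is no depth.
- camera_params(name): a dict with "fovy" (degrees; the focal length in pixels is half the picture's height over the tangent of half this angle, whatever the lens; pixels are square), "cx", "cy" (the principal point, pixels), "k1" (the pictures are not rectified: a ray, as slopes to the right and down, at radius r is drawn at 1 + k1 r^2 times it, then the intrinsics apply), "rvec" (rotation vector, rad) and "tvec" (3), from world to camera coordinates, as OpenCV has them. Camera axes: x right, y down, z forward; pixel columns grow to the right and rows downward; lengths in m; the calibration is good to about 2 mm. A picture is of the moment at which its call begins: read the wrist's pose just before it. camera_params takes no time and is no camera call; for the wrist camera it gives the pose at the moment of the call.
A pose or a line that the arm cannot do raises MotionError and nothing moves.
- finish_job(): hands the job in, once; it reports no verdict.
The state is a dict: "clock": time; "joint_pos": joint angles; "qvel": joint speeds; "joint_torque": joint torques, N m; "tool_pos": TCP position; "tool_rot": TCP orientation; "wrist_force": force on the tool from outside, world axes, zero at the start; "ft_torque": the same for the moment, N m; "opening": opening from 0.0 (shut) to 1.0 (fully open).
Only numpy, scipy, OpenCV 4.12 (cv2) and the standard library are available. Lean on these libraries where they do the work, as an engineer would, in place of code of your own. Each camera call takes 0.05 s, during which the arm holds its last target. There are 200 camera calls.

## Working session

There is one attempt and no reset: what is moved stays moved. The work goes in short steps, each a Python script; the robot and the scene stay as the last script left them, time stands still between calls to the robot, and variables do not carry over. Pictures are saved under pics/ and viewed, about 8 in all and at most 12, crops included, and the job is handed in when it is done.

```bash
mkdir -p pics; cat > h.py <<'E'
from rig import *
import numpy as np, cv2
def cam(n):
    c=camera_params(n); f=210/np.tan(np.radians(c["fovy"])/2)
    R=cv2.Rodrigues(np.array(c["rvec"],float))[0]; t=np.array(c["tvec"],float)
    K=np.array([[f,0,c["cx"]],[0,f,c["cy"]],[0,0,1]]); return K,np.array([c["k1"],0,0,0.]),R,t
def ray(C,u,v):
    K,d,R,t=C
    p=cv2.undistortPoints(np.array([[[u,v]]],float),K,d)[0,0]
    return -R.T@t, R.T@np.array([p[0],p[1],1])
def atz(C,u,v,z):
    o,d=ray(C,u,v); return o+d*(z-o[2])/d[2]
def proj(C,P):
    K,d,R,t=C
    return cv2.projectPoints(np.array(P,float).reshape(-1,3),cv2.Rodrigues(R)[0],t,K,d)[0][:,0]
def tri(*rs):
    A=0;b=0
    for o,d in rs:
        d=d/np.linalg.norm(d);M=np.eye(3)-np.outer(d,d);A=A+M;b=b+M@o
    return np.linalg.solve(A,b)
E
python3 - <<'E'
from h import *
ims=[grab_frame(n) for n in("side","top")]
for n,i in zip(("side","top"),ims):
    cv2.imwrite(f"pics/{n}0.png",i[:,:,::-1]); C=cam(n); print(n,camera_params(n),-C[2].T@C[3])
E
```

```text
side {'fovy': 49.458371242560034, 'cx': 281.8433431588293, 'cy': 206.8959178830485, 'k1': -0.00544952240231536, 'rvec': array([ 0.33132634, -2.6632843 ,  1.41016844]), 'tvec': array([0.52685427, 0.15405346, 0.99973279])} [0.33514994 0.84634964 0.68712469]
top {'fovy': 56.22733787695965, 'cx': 280.5041249207586, 'cy': 208.85937634408785, 'k1': 0.02587606541470337, 'rvec': array([ 2.17182014, -2.15229929,  0.17571116]), 'tvec': array([0.01632511, 0.53741207, 0.80854697])} [0.42176654 0.04198146 0.87360001]
```

View pics/side0.png

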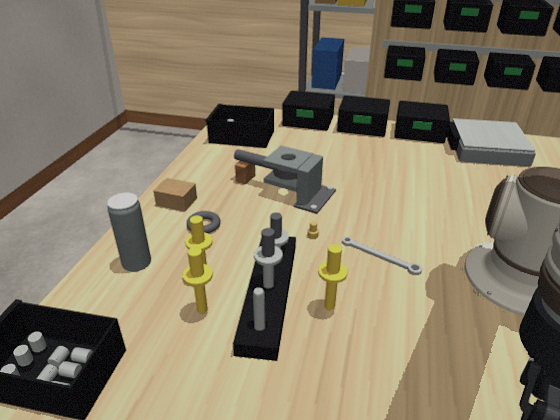

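View pics/top0.png

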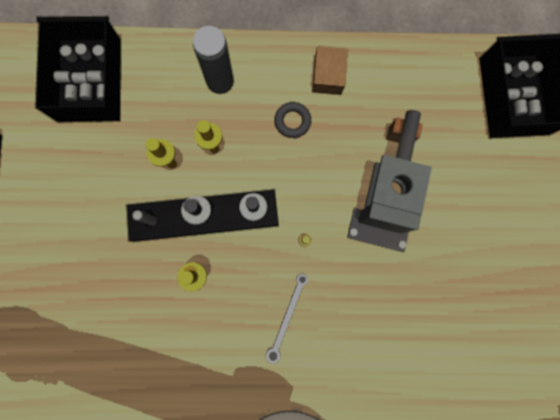

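The side view shows three pins in the black rack: a plain rod at (259,310), a collared pin at (268,255) and a collared pin at (277,230). The yellow look-alikes are at (197,235), (198,275) and (332,275). The middle collared pin looks tallest, so I'll check it in enlarged crops.

```bash
python3 - <<'E'
import cv2
s=cv2.imread("pics/side0.png");t=cv2.imread("pics/top0.png")
r=lambda i,k:cv2.resize(i,None,fx=k,fy=k,interpolation=cv2.INTER_CUBIC)
a=r(s[200:350,225:325],4); b=r(s[130:230,225:345],3.3333)
cv2.imwrite("pics/c1.png",cv2.hconcat([a,cv2.copyMakeBorder(b,0,600-b.shape[0],0,0,0)]))
a=r(t[180:250,120:290],4); b=r(t[100:255,340:440],3)
a=a[:, :]; 
cv2.imwrite("pics/c2.png",cv2.vconcat([a,cv2.copyMakeBorder(r(t[150:230,350:450],4),0,0,0,a.shape[1]-400,0)]))
E
```

```text
(no output)
```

View pics/c1.png

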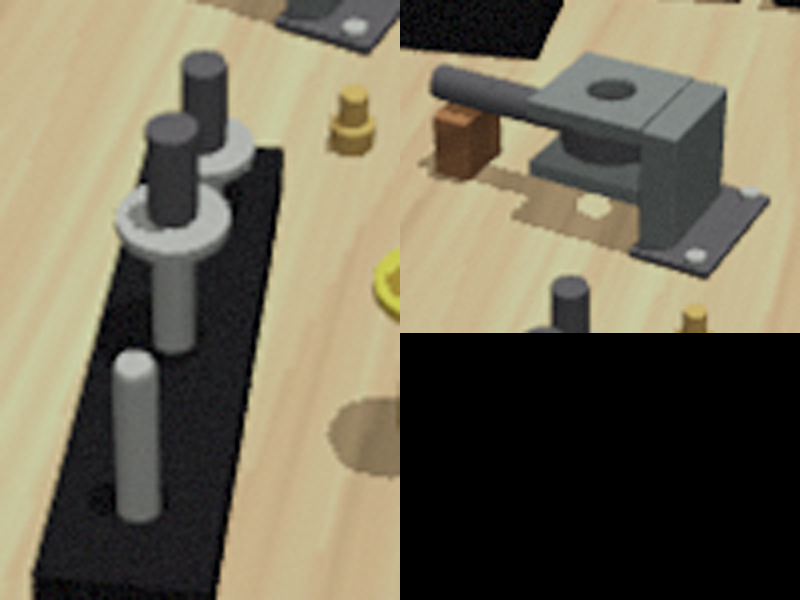

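View pics/c2.png

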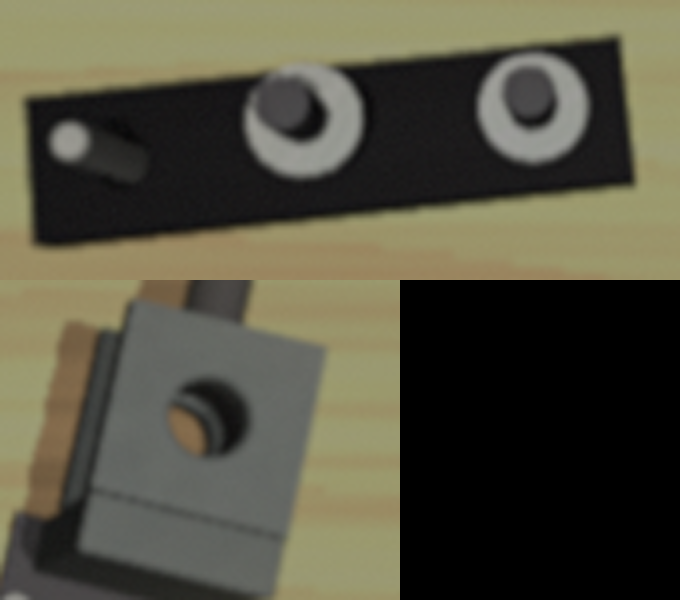

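Of the three, the middle pin fits. Its grey shaft is visible below the collar and it stands highest, with its grip top at side (267.8,232) and top (191,205.5). The back collared pin at side (276,215) sits low, so it is the short one. The front rod at side (259,310) has no collar, so it is the plain pin. The jaw hole is at side (288.6,157) and top (402.3,184.3).

```bash
python3 - <<'E'
from h import *
S=cam("side");T=cam("top")
for n,s,t,z in [("griptop",(267.8,232),(191,205.5),.167),("collar",(268.5,254.3),(196,209.8),.113),("shorttop",(276.2,216),(252.2,203.7),.127),("plain",(258.5,291),(137.3,215),.12),("hole",(288.6,157.2),(402.3,184.3),.11)]:
    print(n,tri(ray(S,*s),ray(T,*t)).round(4),atz(S,*s,z).round(4),atz(T,*t,z).round(4))
print(observe())
C=cam("wrist");print(-C[2].T@C[3],C[2])
E
```

```text
griptop [0.5244 0.1868 0.163 ] [0.5231 0.1919 0.167 ] [0.5236 0.186  0.167 ]
collar [0.5236 0.1878 0.1091] [0.5223 0.1923 0.113 ] [0.5231 0.1871 0.113 ]
shorttop [0.5357 0.0781 0.1231] [0.5352 0.0834 0.127 ] [0.5342 0.0778 0.127 ]
plain [0.5113 0.2972 0.1176] [0.5107 0.2995 0.12  ] [0.511  0.2964 0.12  ]
hole [ 0.58   -0.2208  0.1048] [ 0.5778 -0.2113  0.11  ] [ 0.5791 -0.2191  0.11  ]
{'clock': 0.1, 'joint_pos': array([1.28698713e+00, 8.74176588e-02, 1.75230440e-01, 1.65980636e+00,
       8.24204240e-06, 1.57079045e+00]), 'qvel': array([ 0.00171394, -0.00056261,  0.00329449, -0.0005266 , -0.00171336,
       -0.00121167]), 'joint_torque': array([-4.55674744e-04, -5.21559227e+01,  4.65653586e+01,  1.59206934e-02,
        3.87457089e-05, -5.28463033e-06]), 'tool_pos': array([0.15395512, 0.52782438, 0.2476558 ]), 'tool_rot': array([ 2.51271311e+00,  1.88451675e+00, -1.51194934e-03]), 'wrist_force': array([ 0.34617515, -0.10207152,  0.39692936]), 'ft_torque': array([-0.00785426, -0.00196519, -0.03907557]), 'opening': 1.0035553182661097}
[0.080372   0.54814487 0.3736606 ] [[ 0.28008306  0.95997356 -0.00205815]
 [ 0.91688603 -0.26687544  0.29681225]
 [ 0.28438265 -0.08501917 -0.95493364]]
```

```bash
cat >> h.py <<'E'
def rot(a): # jaw axis at azimuth a, tool down
    return np.pi*np.array([np.cos(a/2),np.sin(a/2),0])
AP=np.arctan2(.187,.5236); AH=np.arctan2(-.219,.579)
E
python3 - <<'E'
from h import *
for p,a in [((.5236,.187,.28),AP),((.5236,.187,.141),AP),((.579,-.219,.29),AH),((.579,-.219,.145),AH)]: print(ik(p,rot(a)))
movep((.5236,.187,.27),rot(AP))
o=observe();C=cam("wrist");i=grab_frame("wrist")
np.save("w1.npy",np.array([C[2],]),) 
print(o["clock"],o["tool_pos"],camera_params("wrist"))
print(proj(C,[(.5236,.187,.167),(.5236,.187,.113)]))
cv2.imwrite("pics/w1.png",i[:,:,::-1])
E
```

```text
[0.34302394 0.116477   0.27007073 1.72439005 0.         1.57079633]
[ 0.34302394  0.08710789 -0.03085308  1.45283536  0.          1.57079633]
[-0.36160674  0.28452774  0.48580538  1.77207397  0.          1.57079633]
[-0.36160674  0.23812563  0.1476055   1.48027619  0.          1.57079633]
1.925 [0.52328319 0.18779732 0.26996477] {'fovy': 62.731330034374054, 'cx': 278.76196281725, 'cy': 210.37440279198591, 'k1': -0.0677368174955083, 'rvec': array([-2.80056475, -0.48764004, -0.07246476]), 'tvec': array([-0.55449932, -0.04623014,  0.40110774])}
[[280.59188298 216.70547438]
 [280.34945961 196.68167373]]
```

View pics/w1.png

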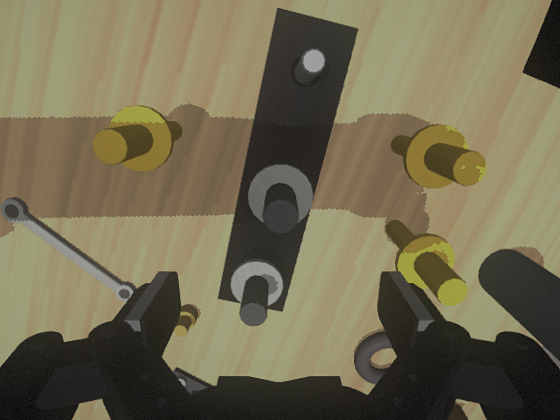

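The wrist view shows the long pin's grip top at (281,216), against a predicted (280.6,216.7). The collar is at (281,195) against (280.3,196.7). The pin's position is confirmed, and the fingers will clear both neighbours and the yellow pins, so I'll grasp it and lift.

```bash
python3 - <<'E'
from h import *
print(servo_line((.5236,.187,.142),rot(AP),v=.08,force_limit=8))
gripper_to(0.0,60); o=observe(); print(o["clock"],o["opening"],o["tool_pos"],o["wrist_force"])
print(servo_line((.5236,.187,.18),v=.08)); print(servo_line((.5236,.187,.29),v=.12))
o=observe(); print(o["clock"],o["opening"],o["tool_pos"],o["wrist_force"])
movep((.579,-.219,.29),rot(AH)); o=observe();print(o["clock"],o["opening"],o["tool_pos"],o["wrist_force"])
for n in("top","side","wrist"):
    cv2.imwrite(f"pics/{n}2.png",grab_frame(n)[:,:,::-1])
C=cam("wrist"); print(proj(C,[(.579,-.219,.11)]))
r=lambda i,k:cv2.resize(i,None,fx=k,fy=k)
a=cv2.imread("pics/side2.png")[60:260,210:360];b=cv2.imread("pics/wrist2.png")
cv2.imwrite("pics/v2.png",cv2.hconcat([r(a,2.1),b[:, :480]]))
E
```

```text
False
4.3083 0.290115673195473 [0.52380049 0.18705302 0.14227317] [ 0.80389002 -0.50622297  1.53055081]
False
False
6.0 0.290262779777365 [0.52347544 0.18692496 0.289157  ] [ 0.45456146  0.36481552 -6.98434193]
7.5167 0.2899066880308022 [ 0.57926583 -0.21789268  0.29009568] [ 0.07218319 -0.10527987 -5.73185307]
[[279.33402292 189.78401066]]
```

View pics/v2.png

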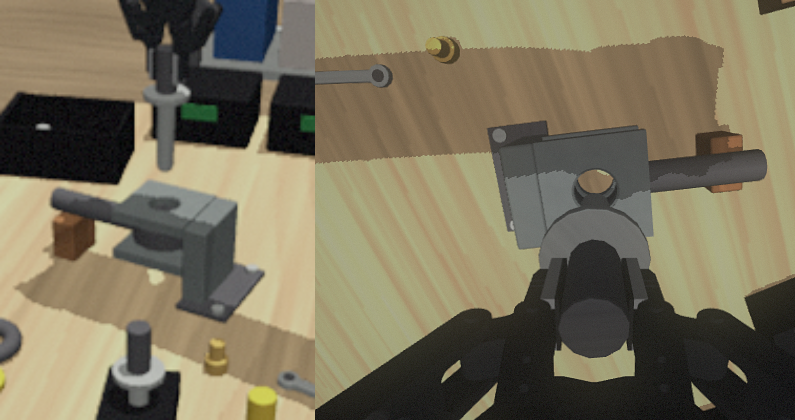

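The held pin hangs upright above the hole. In the wrist view the hole centre is at about (280,189), against a predicted (279.3,189.8). Next I'll lower it with a force guard.

```bash
python3 - <<'E'
from h import *
def st(m):
    o=observe(); print(m,round(o["clock"],2),round(o["opening"],3),o["tool_pos"].round(4),o["wrist_force"].round(1))
h=servo_line((.579,-.219,.155),rot(AH),v=.06,force_limit=10); st(h)
if not h:
    dwell(.3); h=servo_line((.579,-.219,.142),v=.02,force_limit=6); st(h)
for n in("top","side"):
    cv2.imwrite(f"pics/{n}3.png",grab_frame(n)[:,:,::-1])
r=lambda i,k:cv2.resize(i,None,fx=k,fy=k)
a=cv2.imread("pics/side3.png")[100:220,220:350]
cv2.imwrite("pics/v3.png",cv2.hconcat([r(a,3)]))
E
```

```text
False 10.07 0.285 [ 0.5791 -0.219   0.1553] [ 0.6 -0.2 -5.3]
True 10.82 0.291 [ 0.5791 -0.2191  0.1473] [-0.1 -0.1  5.5]
```

View pics/v3.png

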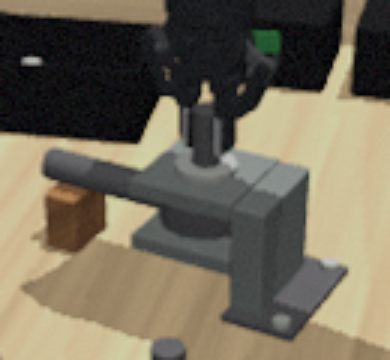

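The side view shows the collar flat on the top plate. Contact came at TCP z 0.1473, where I expected 0.147. I'll release and retreat straight up.

```bash
python3 - <<'E'
from h import *
gripper_to(1.0); dwell(.2); servo_line((.579,-.219,.28),v=.1)
movep((.45,0.0,.33),rot(0)); dwell(.3); o=observe(); print(o["clock"],o["wrist_force"])
S,T=cam("side"),cam("top")
for n in("top","side"):
    cv2.imwrite(f"pics/{n}4.png",grab_frame(n)[:,:,::-1])
r=lambda i,k:cv2.resize(i,None,fx=k,fy=k)
a=cv2.imread("pics/side4.png")[100:360,220:350];b=cv2.imread("pics/top4.png")[130:260,340:450]
cv2.imwrite("pics/v4.png",cv2.hconcat([r(a,2),cv2.copyMakeBorder(r(b,4),0,0,0,0,0)]))
P=[(.579,-.219,.172),(.579,-.219,.118)]
print(proj(S,P),proj(T,P))
E
```

```text
14.55 [ 0.13884748  0.24332946 -0.07506894]
[[289.13809543 134.77428084]
 [288.85582193 153.19513445]] [[413.56476328 177.62141445]
 [403.6296941  183.52735636]]
```

View pics/v4.png

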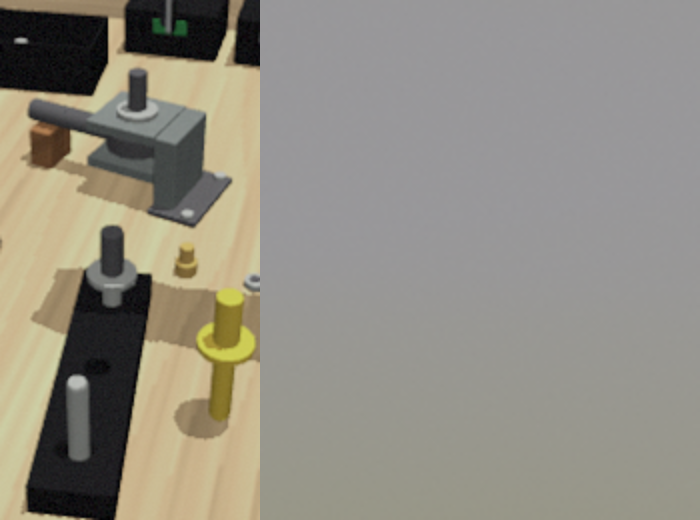

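The side view shows the pin upright in the jaw with its collar flat. Its grip top is at (289,136), against a predicted (289.1,134.8). The short and plain pins are still standing, and the top camera is blocked by the arm.

```bash
python3 -c "
from rig import *
print(finish_job())"
```

```text
the job is handed in; nothing more can be done
None
```

I took the long collared pin from the middle of the rack and lowered it through the jaw and eye. I kept hold of it until the collar met the top plate, then let go, backed the arm away and handed the job in. By the last clock reading before I handed in, it had taken about 14.6 s of the 40 s. `finish_job()` reports no verdict.

- **Seating:** contact came at TCP z 0.1473 m, where 0.147 was expected.
- **Final side view:** the pin stands upright with its collar flat on the plate, and its grip top is about 1 px from the predicted spot. The short and plain pins are still standing in the rack, judged by eye only.
- **Failed check:** the final top picture was blocked by the arm, so the sideways position was confirmed only from the side view and the tool position.
- **Disagreement:** at the start, the side and top cameras differed by about 3–8 mm for the same points. I used the top-camera values, and the wrist camera agreed with them within a few pixels at both the pin and the hole.

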